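# Gather the dusty ceramic discs in the carrier's lip corner and hold

### The arm

A 6-joint arm with a two-finger parallel gripper is mounted at the origin on the work surface. World frame = base frame: x ahead of the robot, y to its left, z up, the work surface at z = 0. Lengths are in mm, angles in rad, forces in N, time in s.
With the tool pointing down it reaches from about 300 to 775 mm from the base axis. Payload 14.6 kg.
Tool frame: the origin (TCP) lies at the very end of the fingers, on their centre line; the grasp point (between the pads) lies 19 mm behind it; x points along the fingers, y is the direction in which the jaws open and shut, and the axes are right-handed (so a half turn about x gives the same grasp; the last joint's range is limited). The gripper opens to 94 mm and grips with 3 to 60 N. Pads are 16 mm wide; open, the fingers measure 119 mm over their backs; the gripper's body (75 mm by 177 mm) begins 78 mm behind the grasp point.
Start: joints at [-0.067, 0.3, 1.521, -0, 1.321, -0.067], TCP at [549.99, -0.002, 205.446] pointing down, gripper open.
Joint ranges: [-3.03, 3.03], [-0.79, 2.21], [0.23, 2.52], [-1.04, 4.18], [0, 3.07], [-2.55, 2.55]. Speed limits (rad/s): [2.22, 2.22, 2.57, 3.14, 3.14, 3.14].

### API

Orientations are given as a 3x3 rotation matrix whose columns are the frame's x, y, z axes.
In Python, from rig import arm gives the robot as it stands.
- The arm moves only by the tool send_rows, never from a script. Its argument "plan" is a list of rows, each a list of 3 entries, a list of its own where there are three numbers: the opening in per cent of the stroke, from 0 (shut) to 100 (fully open), then the shift along the world's x, y, z in mm, then the turn, a rotation vector about the world's x, y, z in degrees. A call has exactly 5 rows; each row shifts and turns the pose as measured when the row begins; what a row does not reach is not made up. A row lasts 1/8 s, in which the tool goes at most 62.5 mm and 10.7 degrees, less where a joint would pass 70% of its speed; a pose out of reach is approached as far as the arm can. A call is refused whole if a number of a shift passes 62.5 or a number of a turn 10.7, either way. A call with a gripper value outside its range is refused whole. The fingers move at their own pace and stop on an object; "newtons" is the grip in N (left out, the last holds). Time passes only in rows, so rows that do not move let the fingers close, or fill a call up. It gives the time, the measured TCP pose, the force and the opening at its end, in the units of the state.
- arm.get_state(): the state, without advancing time (a new reading comes with each control period).
- arm.grab_frame(name): name is "scene" or "side" or "wrist"; returns the picture (384x512x3 uint8, red, green, blue); there is no depth.
- arm.camera_params(name): a dict with "K" (3x3 intrinsics, pixels), "extrinsics" (4x4, takes a point from camera to world coordinates); the wrist camera has in their place "T_tool_cam" (4x4, takes a point from camera to tool coordinates, whose origin is the TCP and whose axes are the tool frame's). Camera axes: x right, y down, z forward; pixel columns grow to the right and rows downward; lengths in mm; the calibration is good to about 2 mm. The wrist camera is an equidistant fisheye: a pixel r from the principal point sees the ray r / f radians off the axis. A picture is of the moment at which its call begins: read the wrist's pose just before it. camera_params takes no time and is no camera call.
- arm.sign_off(): hands the job in, once; it reports no verdict.
The state is a dict: "time_s": time; "joints": joint angles; "joint_vel": joint speeds; "joint_efforts": joint torques, N m; "tcp_pos": TCP position; "tool_rot": TCP orientation; "wrist_force": force on the tool from outside, world axes, zero at the start; "wrist_torque": the same for the moment, N m; "grip_width": opening from 0.0 (shut) to 1.0 (fully open).
Only numpy, scipy, OpenCV 4.12 (cv2) and the standard library are available. Lean on these libraries where they do the work, as an engineer would, in place of code of your own. Each camera call takes 0.05 s, during which the arm holds its last target.

### The job

The three ceramic discs in the handled carrier are still dusty, so first start the bench extractor at its control box: press the big key fully, then the small key at the opposite end of the row, leaving the key between them alone. Then lift the carrier by its handle clear of everything and tip it so that all three discs slide into the corner with the pouring lip, without spilling any. Finish while still holding it up there, tilted and still with the discs gathered in that corner (do not put it down or let go), and leave the other things on the table where they are.

Things in the scene. Friction and masses are not known exactly. Their poses are not given: they have to be found in the camera images.
- carrier: Loose aluminium tote standing level on the table: outside 160 (its x) x 250 mm (its y), walls 48 mm high, 5 mm thick, floor 4 mm, 0.4 kg. Origin: centre of its underside; z up; its -x side roughly faces the robot. Only its -x, -y corner (near right) has a pouring lip that sticks out, with walls cut to 30 mm for 45 mm each way. A handle strap runs along its y over the middle, on an upright at each short end.
- carrier_grip (a point): Middle of the carrier's wooden handle strap: 10 mm thick (along the carrier's x), 22 mm high, about 250 mm long (along the carrier's y), centre 106 mm above the carrier's underside, straight above the middle of the floor. Axes as the carrier's.
- carrier_corner (a point): The lip corner: the point on the top of the carrier's inner floor where the two inner walls meet at the -x, -y corner (at x -75, y -120, z 4 mm from the carrier's origin). Axes as the carrier's.
- disc0_center (a point): Centre of one of three identical loose ceramic discs, glazed white with a round spot on top, 30 mm across, 10 mm thick, about 20 g, lying flat on the carrier's floor. They are slippery: friction on the carrier about 0.16 to 0.25, so they start to slide at a tilt of 10 to 14 degrees.
- disc1_center (a point): Centre of one of three identical loose ceramic discs, glazed white with a round spot on top, 30 mm across, 10 mm thick, about 20 g, lying flat on the carrier's floor. They are slippery: friction on the carrier about 0.16 to 0.25, so they start to slide at a tilt of 10 to 14 degrees.
- disc2_center (a point): Centre of one of three identical loose ceramic discs, glazed white with a round spot on top, 30 mm across, 10 mm thick, about 20 g, lying flat on the carrier's floor. They are slippery: friction on the carrier about 0.16 to 0.25, so they start to slide at a tilt of 10 to 14 degrees.
- console: The extractor's control box, fixed to the table: grey, 100 mm (its x) by 200 mm (its y) by 35 mm high, three round keys in a row along its y. Origin: centre of its underside.
- power_key_top (a point): Centre of the top of the big round key (36 mm across) at the +y end of the row, 53 mm above the table. Spring key in a 12 mm high collar, pressed straight down: starts to move at about 1.5 N, fully down at 5 N after 6 mm, where its top is level with the collar; springs back.
- spare_key_top (a point): Centre of the top of the middle small key (22 mm across), 60 mm from either other key. It works the same way; not to be pressed.
- boost_key_top (a point): Centre of the top of the small key (22 mm across) at the -y end of the row, the opposite end from the big key. It works the same way.
- power_key (a joint): Travel of the big key: 0 up, 0.006 m fully down.
- spare_key (a joint): Travel of the middle key: 0 up, 0.006 m fully down.
- boost_key (a joint): Travel of the small end key: 0 up, 0.006 m fully down.
- bowl: Bystander: white ceramic water bowl, 150 mm across, 75 mm high. Origin: centre of its underside.
- plate: Bystander: white ceramic plate, 150 mm across, 18 mm high. Origin: centre of its underside.
- flask: Bystander: tall drinking flask, 68 mm across, 200 mm high. Origin: centre of its underside.
- brush_pot: Bystander: ceramic pot with brushes standing in it, 72 mm across, 205 mm high with the brushes. Origin: centre of its underside.
- pigment_jar: Bystander: small closed jar, 44 mm across, 50 mm high. Origin: centre of its underside.
- brush: Bystander: paint brush lying on the table, about 150 mm long. Origin: middle of its underside.
- palette: Bystander: flat dark palette slab, 130 x 90 x 12 mm. Origin: centre of its underside.

How it is judged:
By the outcome, as a careful person would: the job done as asked, in the order asked, and still so for the second after the job is handed in, while the arm keeps its last pose, push and grip.
It also fails if it takes over 64 s, if anything falls off the work surface, if the arm or the gripper's body presses on something with over 40 N, if the wrist force passes 120 N, or if a joint passes its speed limit or range.

## Working session

There is one attempt and no reset: what is moved stays moved. The work goes in short steps, Python scripts to look and compute and a tool call to move; the robot and the scene stay as the last step left them, time stands still between calls to the robot, and variables do not carry over. Pictures are saved under pics/ and viewed, and the job is handed in when it is done.

Besides the shell and the picture viewer there is one more tool, called after "Call:" as name(argument=value, ...) on one line, values as JSON. send_rows: Moves the arm, as the interface text tells. Its arguments: {"type":"object","properties":{"plan":{"type":"array"},"newtons":{"type":"number"}},"required":["plan"]}

```bash
ls; mkdir -p pics
python3 - <<'E'
from rig import arm
import cv2,numpy as np
s=arm.get_state();print(s)
for n in("scene","side","wrist"):
    im=arm.grab_frame(n);cv2.imwrite(f"pics/{n}0.png",im[:,:,::-1]);print(n,arm.camera_params(n))
E
```

```text
pics
{'time_s': 0.0, 'joints': array([-6.66094698e-02,  3.00446327e-01,  1.52157388e+00,  3.69353661e-05,
        1.32071507e+00, -6.65759679e-02]), 'joint_vel': array([-0.00053568,  0.00133581,  0.00090232, -0.00144524,  0.00177019,
       -0.00072986]), 'joint_efforts': array([-1.53750298e-03, -5.31805658e+01, -3.52735734e+01,  7.07558286e-02,
        2.43994006e-02, -4.79655944e-05]), 'tcp_pos': array([5.49736835e+02, 1.91199913e-02, 2.04902971e+02]), 'tool_rot': array([[-1.13770461e-03,  9.99999352e-01, -4.27267891e-05],
       [ 1.11760105e-04, -4.25996664e-05, -9.99999993e-01],
       [-9.99999347e-01, -1.13770938e-03, -1.11711567e-04]]), 'wrist_force': array([-0.21693064,  0.62475881, -0.37289097]), 'wrist_torque': array([ 0.02182205,  0.03381571, -0.02436153]), 'grip_width': 0.9981439843013531}
scene {'K': array([[430.60377098,   0.        , 260.71620911],
       [  0.        , 430.60377098, 200.36094082],
       [  0.        ,   0.        ,   1.        ]]), 'extrinsics': array([[-6.77095986e-01,  5.67044675e-01, -4.69043028e-01,
         1.08205461e+03],
       [ 7.35881744e
[... 581 characters left out ...]
+02],
       [-1.17599512e-02, -6.63482750e-01, -7.48099153e-01,
         9.13741496e+02],
       [ 0.00000000e+00,  0.00000000e+00,  0.00000000e+00,
         1.00000000e+00]])}
wrist {'K': array([[297.31863964,   0.        , 253.61454859],
       [  0.        , 297.31863964, 189.91742677],
       [  0.        ,   0.        ,   1.        ]]), 'T_tool_cam': array([[ 8.91969436e-04, -2.68020361e-01,  9.63412835e-01,
        -1.78935418e+02],
       [ 9.99999601e-01,  1.83041158e-04, -8.74921210e-04,
         1.02449704e+00],
       [ 5.81524975e-05,  9.63413231e-01,  2.68020417e-01,
        -7.85912693e+01],
       [ 0.00000000e+00,  0.00000000e+00,  0.00000000e+00,
         1.00000000e+00]])}
```

View pics/scene0.png

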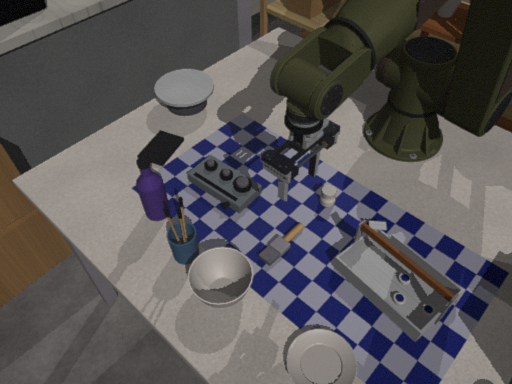

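View pics/side0.png

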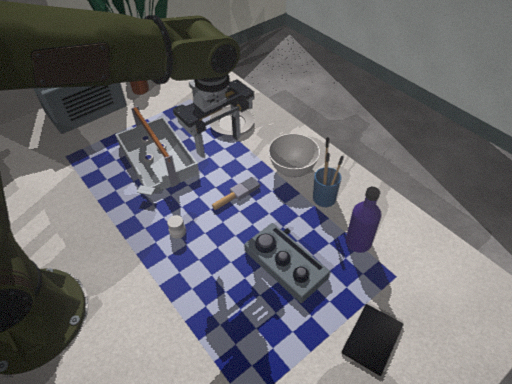

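View pics/wrist0.png

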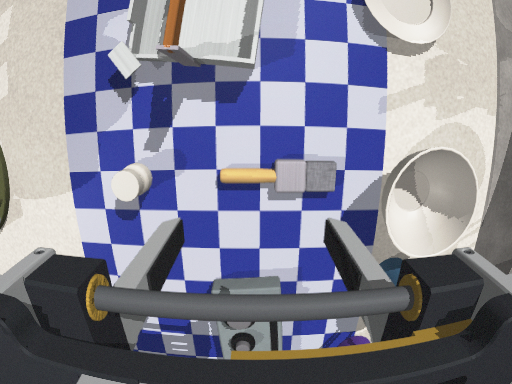

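The scene picture shows the console at about (225,180), with the big key at (242,184), and the carrier at about (395,275), strap from (365,228) to (455,293). The bowl, plate, brush, jar, pot, flask and palette lie around them. I'll zoom in next.

Run:
```python
import cv2,numpy as np
def crop(f,x,y,w,h,k,o):
    im=cv2.imread(f"pics/{f}");c=cv2.resize(im[y:y+h,x:x+w],None,fx=k,fy=k,interpolation=cv2.INTER_CUBIC)
    cv2.imwrite(f"pics/{o}",c)
    return c
a=crop("scene0.png",180,140,90,75,4,"a.png");b=crop("side0.png",240,220,90,75,4,"b.png")
cv2.imwrite("pics/con.png",np.hstack([a,b]))
a=crop("scene0.png",325,210,140,130,2.8,"a.png");b=crop("side0.png",110,95,100,93,3.9,"b.png")
h=min(a.shape[0],b.shape[0]);cv2.imwrite("pics/car.png",np.hstack([a[:h],b[:h]]))
```

```text
(no output)
```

View pics/con.png

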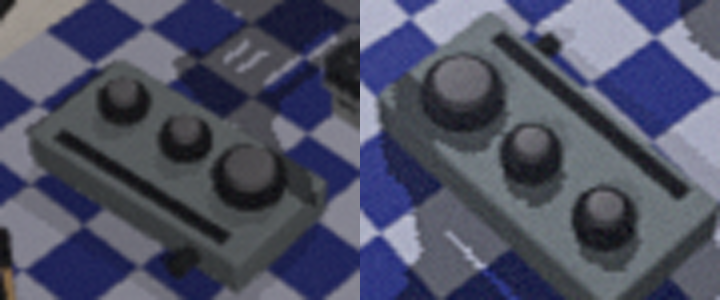

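View pics/car.png

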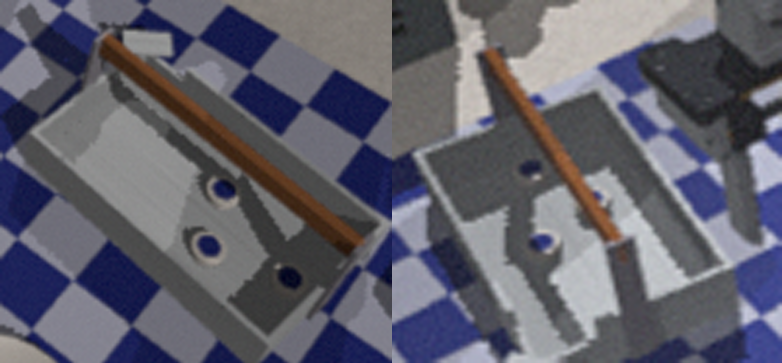

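```bash
cat > h.py <<'E'
import numpy as np
from rig import arm
def ray(n,p):
    c=arm.camera_params(n);d=np.linalg.inv(c["K"])@[p[0],p[1],1];E=c["extrinsics"];d=E[:3,:3]@d
    return E[:3,3],d/np.linalg.norm(d)
def plane(n,p,z):
    o,d=ray(n,p);return o+d*(z-o[2])/d[2]
def tri(p,q,n="scene",m="side"):
    o,d=ray(n,p);a,b=ray(m,q)
    t=np.linalg.lstsq(np.c_[d,-b],a-o,rcond=None)[0];P=o+d*t[0];Q=a+b*t[1]
    return (P+Q)/2,np.linalg.norm(P-Q)
E
python3 - <<'E'
from h import *
np.set_printoptions(precision=1,suppress=True)
for k,p,q,z in [("big",(242,182),(265.5,240),53),("mid",(226.5,172.5),(283,254.5),53),("small",(210.8,163),(301.5,270.7),53),("s-y",(363.2,225),(167.7,156),117),("s+y",(454.3,298.2),(134.9,108.3),117)]:
    print(k,*tri(p,q),plane("scene",p,z),plane("side",q,z))
E
```

```text
big [ 529.2 -202.3   50. ] 0.8371068706682552 [ 530.8 -200.1   53. ] [ 528.2 -204.2   53. ]
mid [ 533.9 -260.4   50.4] 3.137413176029666 [ 534.3 -257.5   53. ] [ 533.9 -262.6   53. ]
small [ 538.  -320.7   50.5] 3.1590685657596564 [ 538.4 -317.6   53. ] [ 538.1 -322.7   53. ]
s-y [472.3 146.3 110.9] 0.6408896271822311 [476.6 148.2 117. ] [470.1 139.9 117. ]
s+y [503.2 393.2 109.9] 1.6363594935373555 [507.4 393.6 117. ] [500.4 382.9 117. ]
```

Run:
```python
from h import *
np.set_printoptions(precision=1,suppress=True)
for k,p,q,z in [("pot",(185,260),(326,200),0),("flask",(157,217),(360,247),0),("bowl rim",(221,270),(294,152),75),("jar",(327,195),(176,224),40)]:
    print(k,plane("scene",p,z),plane("side",q,z))
```

```text
pot [ 786.1 -155.7    0. ] [ 768.4 -179.7    0. ]
flask [ 747.3 -316.8    0. ] [ 724.3 -345.9    0. ]
bowl rim [771.9 -31.4  75. ] [774.  -34.4  75. ]
jar [400.7  -4.1  40. ] [387.9 -13.5  40. ]
```

Call:
send_rows(plan=[[0,[-4,-60,-10],[0,0,0]],[0,[-4,-60,-30],[0,0,0]],[0,[-4,-50,-30],[0,0,0]],[0,[-4,-32,-30],[0,0,0]],[0,[0,0,0],[0,0,0]]], newtons=20)

```text
time_s: 0.78
tcp_pos: [532.4, -204.1, 103.0]
tool_rot: [[-0.001, 1.0, 0.002], [0.001, 0.002, -1.0], [-1.0, -0.001, -0.001]]
wrist_force: [0.1, 0.0, -0.8]
grip_width: 0.506
```

Call:
send_rows(plan=[[0,[-3,2,-10],[0,0,0]],[0,[0,0,0],[0,0,0]],[0,[0,0,0],[0,0,0]],[0,[0,0,0],[0,0,0]],[0,[0,0,0],[0,0,0]]])

```text
time_s: 1.4
tcp_pos: [531.0, -199.3, 95.2]
tool_rot: [[0.003, 1.0, 0.006], [-0.0, 0.006, -1.0], [-1.0, 0.003, 0.0]]
wrist_force: [0.5, -0.0, 0.3]
grip_width: 0.005
```

Run:
```python
from h import *
import cv2
o=[]
for n,x,y in(("scene",180,120),("side",225,175)):
    im=arm.grab_frame(n)[:,:,::-1];o.append(cv2.resize(im[y:y+120,x:x+110],None,fx=3.5,fy=3.5,interpolation=cv2.INTER_CUBIC))
cv2.imwrite("pics/k1.png",np.hstack(o));print(arm.get_state()["tcp_pos"],arm.get_state()["grip_width"])
```

```text
[ 530.92652266 -199.36834634   95.05015652] 0.007415479667783822
```

View pics/k1.png

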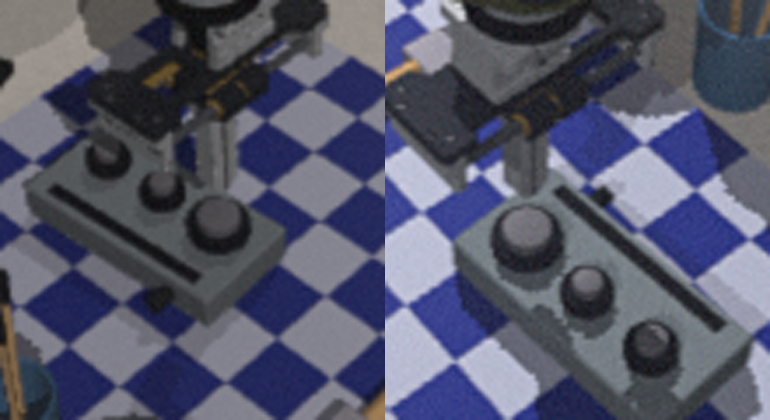

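The closed fingertips hang about 40 mm over the big key: fingertip at (217,188) and key at (217,220) in the left half. I'll go down now.

Call:
send_rows(plan=[[0,[-1.5,-2.5,-15],[0,0,0]],[0,[0,0,-16],[0,0,0]],[0,[0,0,-6],[0,0,0]],[0,[0,0,-3],[0,0,0]],[0,[0,0,-2],[0,0,0]]])

```text
time_s: 2.12
tcp_pos: [529.1, -202.1, 50.8]
tool_rot: [[0.002, 1.0, 0.005], [0.0, 0.005, -1.0], [-1.0, 0.002, -0.0]]
wrist_force: [-10.9, 4.6, 28.3]
grip_width: 0.005
```

Run:
```python
from h import *
import cv2
s=arm.get_state();print(s["tcp_pos"],s["wrist_force"])
o=[]
for n,x,y in(("scene",180,120),("side",225,175)):
    im=arm.grab_frame(n)[:,:,::-1];o.append(cv2.resize(im[y:y+120,x:x+110],None,fx=3.5,fy=3.5,interpolation=cv2.INTER_CUBIC))
cv2.imwrite("pics/k2.png",np.hstack(o))
s=arm.get_state();print(s["tcp_pos"],s["wrist_force"])
```

```text
[ 529.09671119 -202.12439062   50.77876617] [-10.90074056   4.61129233  28.32418527]
[ 529.04138127 -202.05621353   51.06025902] [-7.78397585  3.75978466 15.64032609]
```

View pics/k2.png

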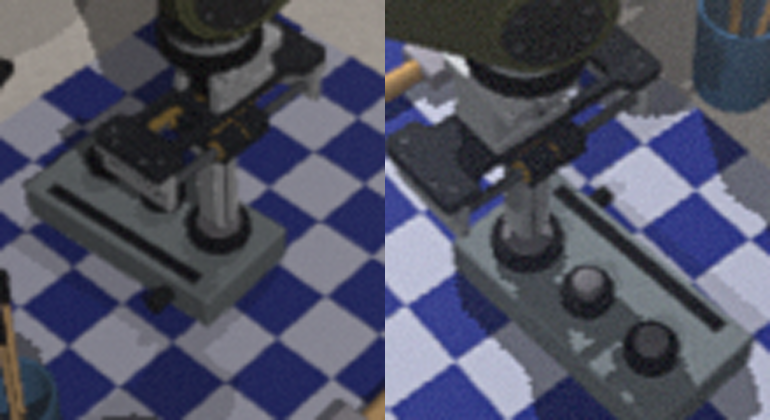

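Fingertips are centred on the big key. The force is falling while the arm holds, so I'll press on slowly.

Call:
send_rows(plan=[[0,[0,0,0],[0,0,0]],[0,[0,0,0],[0,0,0]],[0,[0,0,-1],[0,0,0]],[0,[0,0,-1],[0,0,0]],[0,[0,0,-1],[0,0,0]]])

```text
time_s: 2.85
tcp_pos: [529.1, -202.1, 51.0]
tool_rot: [[0.002, 1.0, 0.005], [-0.001, 0.005, -1.0], [-1.0, 0.002, 0.001]]
wrist_force: [-9.4, 3.5, 19.8]
grip_width: 0.004
```

Run:
```python
from h import *
import cv2
s=arm.get_state();print(s["tcp_pos"],s["wrist_force"],s["wrist_torque"],s["tool_rot"])
for n in("wrist","side","scene"):
    cv2.imwrite(f"pics/{n}3.png",arm.grab_frame(n)[:,:,::-1])
```

```text
[ 529.12977723 -202.08567595   50.9830177 ] [-9.38949897  3.54307263 19.79077191] [ 0.78390974  1.88209147 -0.06240854] [[ 2.39785484e-03  9.99982536e-01  5.40168427e-03]
 [-5.18360706e-04  5.40294201e-03 -9.99985270e-01]
 [-9.99996991e-01  2.39501950e-03  5.31307124e-04]]
```

View pics/wrist3.png

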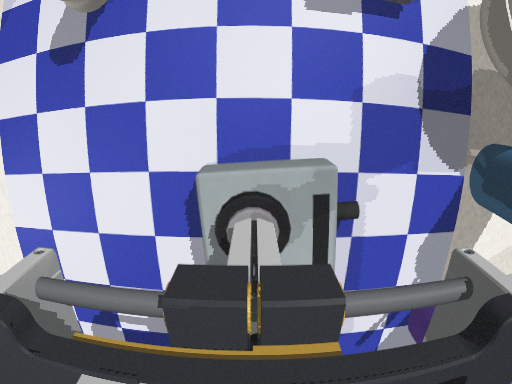

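View pics/side3.png

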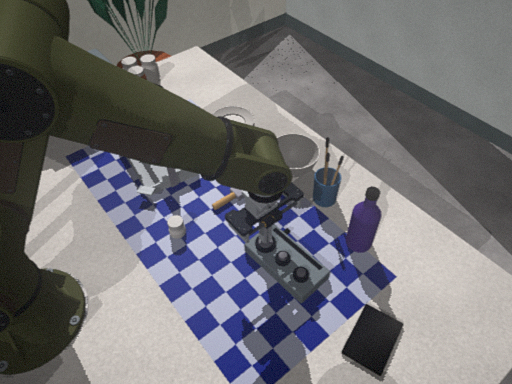

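Call:
send_rows(plan=[[0,[0.5,-0.3,-0.5],[0,0,0]],[0,[0.5,-0.3,-1],[0,0,0]],[0,[0.5,0,-1.5],[0,0,0]],[0,[0,0,-1.5],[0,0,0]],[0,[0,0,-1.5],[0,0,0]]])

```text
time_s: 3.62
tcp_pos: [529.3, -202.2, 50.9]
tool_rot: [[-0.001, 1.0, 0.006], [0.0, 0.006, -1.0], [-1.0, -0.001, -0.0]]
wrist_force: [-11.3, 3.1, 23.0]
grip_width: 0.006
```

Run:
```python
from h import *
s=arm.get_state();print(s["tcp_pos"],s["wrist_force"],s["wrist_torque"])
import cv2
o=[]
for n,x,y in(("scene",215,160),("side",240,220)):
    im=arm.grab_frame(n)[:,:,::-1];o.append(cv2.resize(im[y:y+60,x:x+50],None,fx=7.5,fy=7.5,interpolation=cv2.INTER_CUBIC))
cv2.imwrite("pics/k4.png",np.hstack(o))
```

```text
[ 529.263234   -202.17810513   50.91077244] [-11.28128858   3.1180263   22.96324362] [0.98335452 2.25968556 0.00233121]
```

View pics/k4.png

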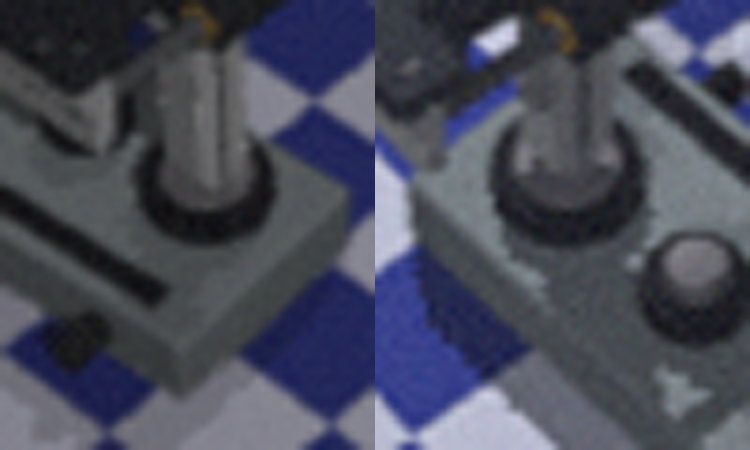

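Call:
send_rows(plan=[[0,[0,0,1.5],[0,0,0]],[0,[0,0,0.5],[0,0,0]],[0,[0,0,0],[0,0,0]],[0,[0,0,0],[0,0,0]],[0,[0,0,0],[0,0,0]]])

```text
time_s: 4.35
tcp_pos: [529.3, -202.1, 53.0]
tool_rot: [[-0.001, 1.0, 0.006], [0.0, 0.006, -1.0], [-1.0, -0.001, -0.0]]
wrist_force: [-1.3, 0.8, 3.8]
grip_width: 0.005
```

Call:
send_rows(plan=[[0,[0,0,2],[0,0,0]],[0,[0,0,0],[0,0,0]],[0,[0,0,0],[0,0,0]],[0,[0,0,0],[0,0,0]],[0,[0,0,0],[0,0,0]]])

```text
time_s: 4.97
tcp_pos: [529.3, -202.2, 54.9]
tool_rot: [[-0.001, 1.0, 0.006], [0.0, 0.006, -1.0], [-1.0, -0.001, -0.0]]
wrist_force: [-1.6, 1.3, 2.5]
grip_width: 0.008
```

Call:
send_rows(plan=[[0,[0,0,3],[0,0,0]],[0,[0,0,0],[0,0,0]],[0,[0,0,0],[0,0,0]],[0,[0,0,0],[0,0,0]],[0,[0,0,0],[0,0,0]]])

```text
time_s: 5.6
tcp_pos: [529.4, -202.2, 57.7]
tool_rot: [[-0.001, 1.0, 0.006], [0.0, 0.006, -1.0], [-1.0, -0.001, -0.0]]
wrist_force: [-0.1, 0.2, -0.7]
grip_width: 0.008
```

The force profile runs 23 N at the 51 mm stop, 3.8 N at 53, 2.5 N at 55 and zero at 57.7. That is the full 6 mm stroke, with TCP heights reading about 4 mm high. Next is the small end key.

Call:
send_rows(plan=[[0,[0,0,30],[0,0,0]],[0,[4,-55,0],[0,0,0]],[0,[5,-55,0],[0,0,0]],[0,[0,-8,-2],[0,0,0]],[0,[0,0,0],[0,0,0]]])

```text
time_s: 6.22
tcp_pos: [538.4, -322.5, 86.4]
tool_rot: [[-0.001, 1.0, 0.008], [0.0, 0.008, -1.0], [-1.0, -0.001, -0.0]]
wrist_force: [-0.7, 0.7, -0.7]
grip_width: 0.004
```

Run:
```python
from h import *
s=arm.get_state();print(s["tcp_pos"])
import cv2
o=[]
for n,x,y in(("scene",180,110),("side",240,200)):
    im=arm.grab_frame(n)[:,:,::-1];o.append(cv2.resize(im[y:y+100,x:x+90],None,fx=4.2,fy=4.2,interpolation=cv2.INTER_CUBIC))
cv2.imwrite("pics/k5.png",np.hstack(o))
```

```text
[ 538.35827457 -322.46672539   86.38074056]
```

View pics/k5.png

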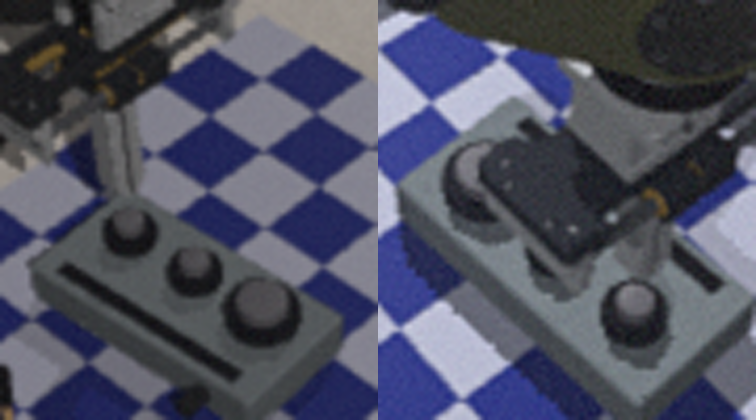

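Both views show the fingertips above the small end key: scene key at (130,230), side key at (634,305). I'll press it slowly.

Call:
send_rows(plan=[[0,[0,2,-14],[0,0,0]],[0,[0,0,-10],[0,0,0]],[0,[0,0,-3],[0,0,0]],[0,[0,0,-2],[0,0,0]],[0,[0,0,-2],[0,0,0]]])

```text
time_s: 6.95
tcp_pos: [539.0, -317.0, 53.9]
tool_rot: [[-0.001, 1.0, 0.012], [0.0, 0.012, -1.0], [-1.0, -0.001, -0.0]]
wrist_force: [-2.0, 0.7, 3.4]
grip_width: 0.006
```

Call:
send_rows(plan=[[0,[0,0,-2],[0,0,0]],[0,[0,0,-2],[0,0,0]],[0,[0,0,-1],[0,0,0]],[0,[0,0,-1],[0,0,0]],[0,[0,0,-1],[0,0,0]]])

```text
time_s: 7.58
tcp_pos: [539.1, -317.1, 51.1]
tool_rot: [[-0.0, 1.0, 0.012], [-0.0, 0.012, -1.0], [-1.0, -0.0, 0.0]]
wrist_force: [-6.3, 3.7, 12.3]
grip_width: 0.007
```

Call:
send_rows(plan=[[0,[0,0,-1.5],[0,0,0]],[0,[0,0,-1.5],[0,0,0]],[0,[0,0,-1.5],[0,0,0]],[0,[0,0,0],[0,0,0]],[0,[0,0,2],[0,0,0]]])

```text
time_s: 8.2
tcp_pos: [539.1, -317.1, 53.9]
tool_rot: [[0.001, 1.0, 0.011], [-0.001, 0.011, -1.0], [-1.0, 0.001, 0.001]]
wrist_force: [-2.9, 2.2, 3.3]
grip_width: 0.007
```

Call:
send_rows(plan=[[0,[0,0,0],[0,0,0]],[0,[0,0,0],[0,0,0]],[0,[0,0,0],[0,0,0]],[0,[0,0,0],[0,0,0]],[0,[0,0,0],[0,0,0]]])

```text
time_s: 8.82
tcp_pos: [539.2, -317.2, 53.8]
tool_rot: [[0.001, 1.0, 0.011], [-0.001, 0.011, -1.0], [-1.0, 0.001, 0.001]]
wrist_force: [-2.2, 0.5, 3.3]
grip_width: -0.002
```

The small key matches: 3.3 N at 53.8 mm, stop at 51. I'll go up and across to the carrier, opening the gripper on the way.

Call:
send_rows(plan=[[40,[0,0,60],[0,0,0]],[40,[-5,20,58],[0,0,0]],[40,[-10,60,20],[0,0,-2]],[40,[-10,60,0],[0,0,-2]],[40,[-10,60,0],[0,0,-2]]])

```text
time_s: 9.45
tcp_pos: [502.7, -116.1, 193.1]
tool_rot: [[0.002, 0.995, -0.102], [0.001, -0.102, -0.995], [-1.0, 0.002, -0.001]]
wrist_force: [1.7, 0.6, 0.3]
grip_width: 0.399
```

Call:
send_rows(plan=[[40,[-5,60,0],[0,0,-1]],[40,[-5,60,0],[0,0,0]],[40,[-5,60,0],[0,0,0]],[40,[0,60,0],[0,0,0]],[40,[0,0,0],[0,0,0]]])

```text
time_s: 10.07
tcp_pos: [485.6, 134.6, 193.2]
tool_rot: [[0.005, 0.993, -0.117], [0.001, -0.117, -0.993], [-1.0, 0.005, -0.002]]
wrist_force: [0.4, -1.4, -0.6]
grip_width: 0.4
```

Run:
```python
from h import *
import cv2
s=arm.get_state();print(s["tcp_pos"],s["tool_rot"],s["grip_width"])
cv2.imwrite("pics/w6.png",arm.grab_frame("wrist")[:,:,::-1])
```

```text
[485.57325749 134.5835169  193.21881842] [[ 0.00541896  0.99317164 -0.11653636]
 [ 0.00108866 -0.11654386 -0.99318495]
 [-0.99998472  0.00525517 -0.00171277]] 0.4001160728598667
```

View pics/w6.png

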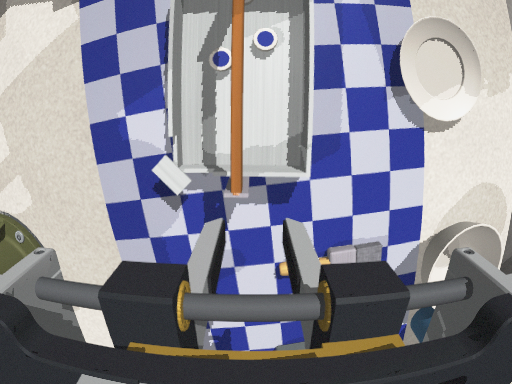

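The wrist view shows the strap running from (236,190) up to (238,0), almost parallel to the fingers. The lip is at (171,175) and the two visible discs at (221,58) and (265,39). I'll measure the strap line.

```bash
cat >> h.py <<'E'
def wray(p,s):
    c=arm.camera_params("wrist");K=c["K"];T=c["T_tool_cam"]
    u=np.array([p[0]-K[0,2],p[1]-K[1,2]]);r=np.hypot(*u);th=r/K[0,0]
    d=np.r_[u/max(r,1e-9)*np.sin(th),np.cos(th)]
    R=s["tool_rot"];return R@T[:3,3]+s["tcp_pos"],R@T[:3,:3]@d
def wplane(p,z,s):
    o,d=wray(p,s);return o+d*(z-o[2])/d[2]
E
python3 - <<'E'
from h import *
import cv2
np.set_printoptions(precision=1,suppress=True)
s=arm.get_state();im=cv2.imread("pics/w6.png")
h=cv2.cvtColor(im,cv2.COLOR_BGR2HSV);m=cv2.inRange(h,(3,130,60),(18,255,255))
for y in range(5,195,20):
    x=np.where(m[y,200:280])[0]+200
    if len(x): print(y,x.min(),x.max(),wplane((x.min(),y),119,s),wplane((x.max(),y),119,s))
E
```

```text
5 233 243 [489.7 305.3 119. ] [498.1 304.1 119. ]
25 232 242 [486.8 286.6 119. ] [495.1 285.4 119. ]
45 232 242 [484.7 268.5 119. ] [493.  267.4 119. ]
65 232 242 [482.7 251.  119. ] [491.  249.9 119. ]
85 232 241 [480.6 233.8 119. ] [488.1 232.8 119. ]
105 231 241 [477.7 216.9 119. ] [486.  215.9 119. ]
125 231 241 [475.5 200.  119. ] [483.9 198.9 119. ]
145 231 241 [473.3 183.  119. ] [481.8 181.9 119. ]
165 231 241 [471.  165.6 119. ] [479.6 164.6 119. ]
185 231 241 [468.6 147.9 119. ] [477.3 146.8 119. ]
```

Call:
send_rows(plan=[[40,[0,45,0],[0,0,-0.8]],[40,[1,45,0],[0,0,0]],[40,[1,38,-20],[0,0,0]],[40,[1,4,-25],[0,0,0]],[40,[0,0,0],[0,0,0]]])

```text
time_s: 10.75
tcp_pos: [491.2, 262.6, 146.8]
tool_rot: [[0.007, 0.99, -0.14], [0.0, -0.14, -0.99], [-1.0, 0.006, -0.001]]
wrist_force: [0.6, 0.4, 0.1]
grip_width: 0.4
```

Run:
```python
from h import *
import cv2
s=arm.get_state();print(s["tcp_pos"],s["tool_rot"],s["grip_width"])
o=[]
for n,x,y in(("scene",325,190),("side",100,80)):
    im=arm.grab_frame(n)[:,:,::-1];o.append(cv2.resize(im[y:y+140,x:x+130],None,fx=3,fy=3,interpolation=cv2.INTER_CUBIC))
cv2.imwrite("pics/k7.png",np.hstack(o))
```

```text
[491.2232287  262.6093592  146.84246648] [[ 6.54817412e-03  9.90124281e-01 -1.40039387e-01]
 [ 4.23783052e-06 -1.40042417e-01 -9.90145505e-01]
 [-9.99978560e-01  6.48305171e-03 -9.21218112e-04]] 0.4003435513029885
```

View pics/k7.png

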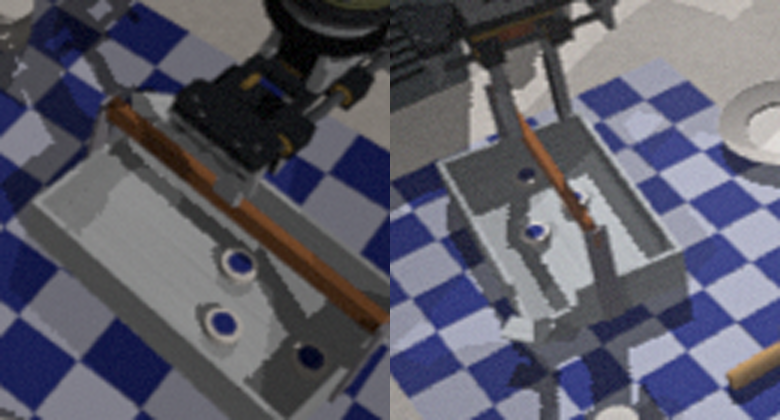

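The fingers straddle the strap in both views and nothing is in the way, so I'll go down to grip height.

Call:
send_rows(plan=[[40,[-2,4,-15],[0,0.3,0.5]],[40,[0,0,-20],[0,0,0]],[40,[0,0,-13],[0,0,0]],[40,[0,0,-5],[0,0,0]],[40,[0,0,0],[0,0,0]]])

```text
time_s: 11.48
tcp_pos: [491.3, 265.6, 95.8]
tool_rot: [[0.007, 0.991, -0.133], [0.003, -0.133, -0.991], [-1.0, 0.007, -0.004]]
wrist_force: [0.2, 0.4, -0.3]
grip_width: 0.4
```

Call:
send_rows(plan=[[40,[-2,1,-5],[0,0.4,0]],[0,[-1,0,-1],[0,0,0]],[0,[0,0,0],[0,0,0]],[0,[0,0,0],[0,0,0]],[0,[0,0,0],[0,0,0]]], newtons=20)

```text
time_s: 12.1
tcp_pos: [488.4, 267.0, 90.6]
tool_rot: [[0.001, 0.991, -0.133], [0.004, -0.133, -0.991], [-1.0, 0.001, -0.004]]
wrist_force: [0.5, -0.0, -1.9]
grip_width: 0.105
```

Call:
send_rows(plan=[[0,[0,0,0],[0,0,0]],[0,[0,0,0],[0,0,0]],[0,[0,0,0],[0,0,0]],[0,[0,0,0],[0,0,0]],[0,[0,0,0],[0,0,0]]], newtons=60)

```text
time_s: 12.72
tcp_pos: [488.4, 267.0, 90.6]
tool_rot: [[0.001, 0.991, -0.133], [0.004, -0.133, -0.991], [-1.0, 0.001, -0.004]]
wrist_force: [-0.7, 0.3, -1.3]
grip_width: 0.102
```

The gripper stopped at 10% (9.6 mm), which matches the 10 mm strap. I'll lift gently.

Call:
send_rows(plan=[[0,[0,0,5],[0,0,0]],[0,[0,0,8],[0,0,0]],[0,[0,0,12],[0,0,0]],[0,[0,0,16],[0,0,0]],[0,[0,0,20],[0,0,0]]])

```text
time_s: 13.35
tcp_pos: [487.6, 266.5, 154.1]
tool_rot: [[-0.001, 0.991, -0.133], [0.003, -0.133, -0.991], [-1.0, -0.002, -0.002]]
wrist_force: [0.3, -0.7, -5.2]
grip_width: 0.098
```

Call:
send_rows(plan=[[0,[0,0,24],[0,0,0]],[0,[0,0,24],[0,0,0]],[0,[0,0,20],[0,0,0]],[0,[0,0,12],[0,0,0]],[0,[0,0,5],[0,0,0]]])

```text
time_s: 13.98
tcp_pos: [487.6, 266.5, 247.7]
tool_rot: [[0.003, 0.991, -0.133], [0.005, -0.133, -0.991], [-1.0, 0.003, -0.005]]
wrist_force: [-1.0, 0.3, -4.6]
grip_width: 0.099
```

Run:
```python
from h import *
import cv2
s=arm.get_state();print(s["tcp_pos"],s["wrist_force"],s["wrist_torque"],s["joints"])
o=[]
for n,x,y in(("scene",290,120),("side",70,0)):
    im=arm.grab_frame(n)[:,:,::-1];o.append(cv2.resize(im[y:y+220,x:x+200],None,fx=2,fy=2,interpolation=cv2.INTER_CUBIC))
cv2.imwrite("pics/k8.png",np.hstack(o))
cv2.imwrite("pics/w8.png",arm.grab_frame("wrist")[:,:,::-1])
```

```text
[487.61153693 266.50429644 247.70493868] [-1.01713494  0.28010968 -4.60001489] [-0.03732734  0.07259226 -0.00587216] [0.43281201 0.28059507 1.44745035 0.00304542 1.40844455 0.56610055]
```

View pics/k8.png

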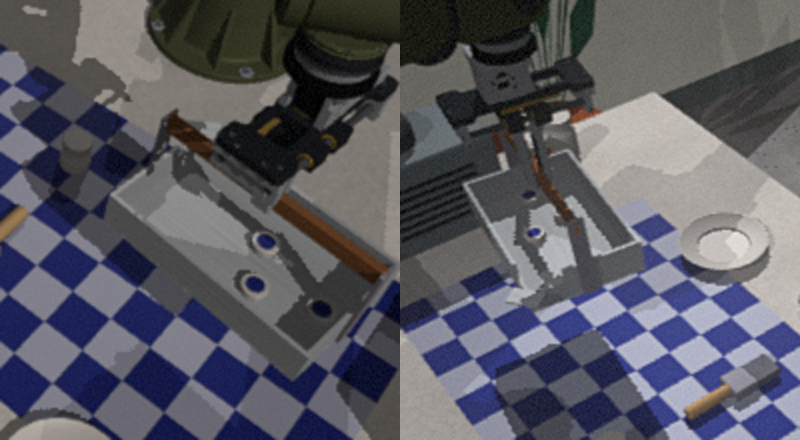

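View pics/w8.png

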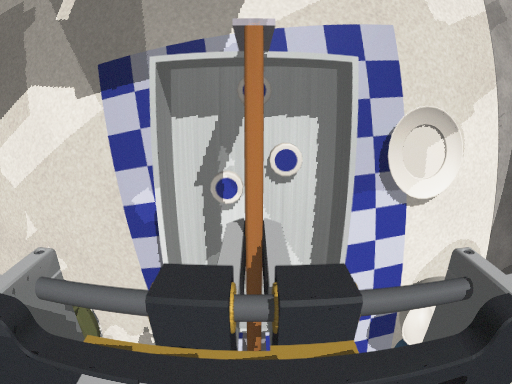

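The carrier hangs level and free. All three discs show in the wrist view, at (226,187), (286,159) and (255,90). I'll raise it a little more, then tip slowly towards the lip corner.

Call:
send_rows(plan=[[0,[0,0,10],[0,0,0]],[0,[0,0,18],[1.0,-0.6,0]],[0,[0,0,12],[1.5,-1.0,0]],[0,[0,0,0],[1.5,-1.0,0]],[0,[0,0,0],[1.5,-1.0,0]]])

```text
time_s: 14.75
tcp_pos: [487.2, 266.4, 288.5]
tool_rot: [[0.068, 0.989, -0.129], [0.106, -0.136, -0.985], [-0.992, 0.053, -0.114]]
wrist_force: [0.5, -0.9, -4.2]
grip_width: 0.104
```

Call:
send_rows(plan=[[0,[0,0,0],[1,-1,0]],[0,[0,0,0],[1,-1,0]],[0,[0,0,0],[0.8,-0.8,0]],[0,[0,0,0],[0.8,-0.8,0]],[0,[0,0,0],[0.8,-0.8,0]]])

```text
time_s: 15.38
tcp_pos: [486.7, 265.9, 287.5]
tool_rot: [[0.147, 0.982, -0.117], [0.186, -0.143, -0.972], [-0.972, 0.121, -0.203]]
wrist_force: [-0.0, -0.1, -4.1]
grip_width: 0.103
```

```bash
cat > look.py <<'E'
from h import *
import cv2,sys
s=arm.get_state();print(s["time_s"],s["tcp_pos"],s["wrist_force"],s["wrist_torque"],s["joints"],s["grip_width"]);R=s["tool_rot"]
up=-R[:,0];print("tilt",np.degrees(np.arccos(up[2])),"lean",up, "slope tool y, z", np.degrees(np.arcsin(R[2,1])),np.degrees(np.arcsin(-R[2,2])))
o=[]
for n,x,y in(("scene",290,90),("side",70,0)):
    im=arm.grab_frame(n)[:,:,::-1];o.append(cv2.resize(im[y:y+220,x:x+200],None,fx=2,fy=2,interpolation=cv2.INTER_CUBIC))
cv2.imwrite(f"pics/{sys.argv[1]}.png",np.hstack(o))
cv2.imwrite(f"pics/{sys.argv[1]}w.png",arm.grab_frame("wrist")[:,:,::-1])
E
python3 look.py t1
```

```text
15.375 [486.73501592 265.93259768 287.49234722] [-3.07823753e-03 -1.11309782e-01 -4.13840026e+00] [-0.31123925  0.28419194  0.06387625] [0.37575551 0.12985488 1.55463751 0.12547986 1.25155451 0.48074659] 0.10259132841453836
tilt 13.70391907667647 lean [-0.14704251 -0.18574792  0.97153292] slope tool y, z 6.966648556746071 11.741689437541504
```

View pics/t1.png

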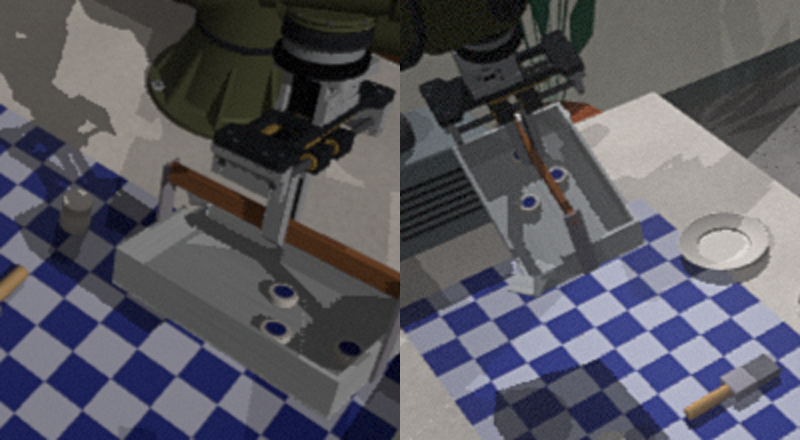

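View pics/t1w.png

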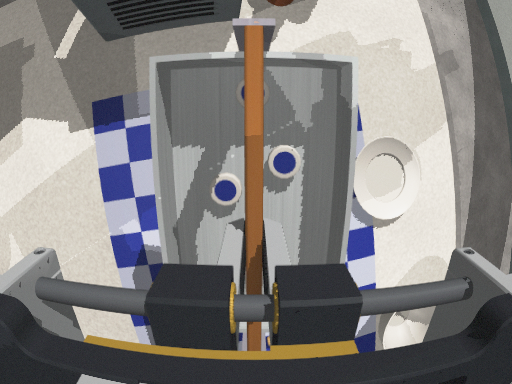

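The tilt is 13.7° with the discs unmoved and the grip not slipping (same wrist view). I'll keep going slowly.

Call:
send_rows(plan=[[0,[0,0,0],[0.5,-0.8,0]],[0,[0,0,0],[0.5,-0.8,0]],[0,[0,0,0],[0.5,-0.8,0]],[0,[0,0,0],[0.5,-0.8,0]],[0,[0,0,0],[0,0,0]]])

```text
time_s: 16.15
tcp_pos: [486.7, 265.9, 287.5]
tool_rot: [[0.204, 0.974, -0.103], [0.221, -0.149, -0.964], [-0.954, 0.174, -0.245]]
wrist_force: [0.5, 0.3, -5.2]
grip_width: 0.099
```

```bash
python3 look.py t2
```

```text
16.15 [486.65579639 265.88691649 287.52021507] [ 0.46233842  0.32051326 -5.17303126] [-0.3275943   0.29790413 -0.02334386] [0.36905254 0.09037767 1.60915411 0.14427676 1.17032978 0.46026747] 0.09852895847086719
tilt 17.480527865721825 lean [-0.2037123  -0.22074972  0.95381909] slope tool y, z 9.993344032549759 14.192705009114405
```

View pics/t2.png

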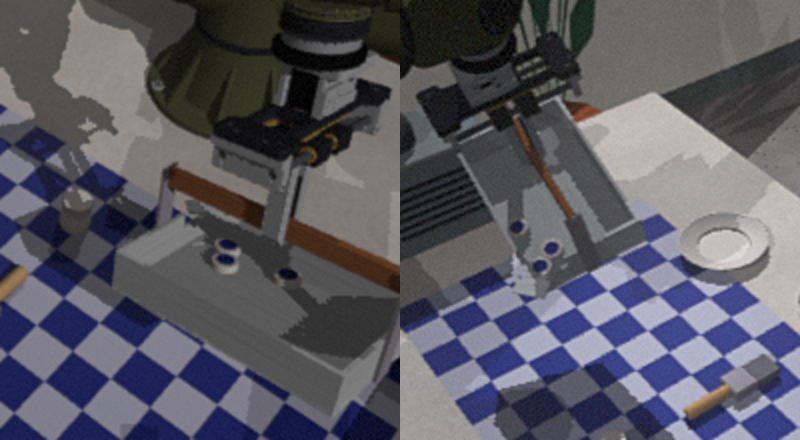

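The discs are now sliding towards the lip, at (517,226), (551,248) and (541,266) in the right half. I'll hold still and let them settle, then tilt a bit more.

Call:
send_rows(plan=[[0,[0,0,0],[0,0,0]],[0,[0,0,0],[0,0,0]],[0,[0,0,0],[0,0,0]],[0,[0,0,0],[0,0,0]],[0,[0,0,0],[0,0,0]]])

```text
time_s: 16.92
tcp_pos: [487.0, 266.0, 287.4]
tool_rot: [[0.203, 0.974, -0.104], [0.22, -0.148, -0.964], [-0.954, 0.173, -0.245]]
wrist_force: [-0.3, 0.1, -5.0]
grip_width: 0.104
```

Call:
send_rows(plan=[[0,[0,0,0],[0.8,-1.2,0]],[0,[0,0,0],[0.8,-1.2,0]],[0,[0,0,0],[0.8,-1.2,0]],[0,[0,0,0],[0.8,-1.2,0]],[0,[0,0,0],[0.8,-1.2,0]]])

```text
time_s: 17.55
tcp_pos: [486.8, 266.0, 287.4]
tool_rot: [[0.307, 0.949, -0.072], [0.29, -0.165, -0.943], [-0.906, 0.269, -0.326]]
wrist_force: [0.0, -0.3, -4.1]
grip_width: 0.103
```

Call:
send_rows(plan=[[0,[0,0,0],[0.8,-1.2,0]],[0,[0,0,0],[0.8,-1.2,0]],[0,[0,0,0],[0.8,-1.2,0]],[0,[0,0,0],[0,0,0]],[0,[0,0,0],[0,0,0]]])

```text
time_s: 18.18
tcp_pos: [486.6, 265.8, 287.4]
tool_rot: [[0.367, 0.929, -0.048], [0.33, -0.178, -0.927], [-0.87, 0.325, -0.372]]
wrist_force: [0.2, 0.0, -4.9]
grip_width: 0.099
```

```bash
python3 look.py t3
```

```text
18.175 [486.55836235 265.76082291 287.39438739] [ 0.20216194  0.02136104 -4.8859993 ] [-0.45202447  0.63942167  0.01171235] [ 0.34175111 -0.01981943  1.77567611  0.23852592  0.91625394  0.36292397] 0.09856608597010974
tilt 29.573294543024524 lean [-0.36733629 -0.32960942  0.86972506] slope tool y, z 18.945581323505763 21.821066881386745
```

View pics/t3.png

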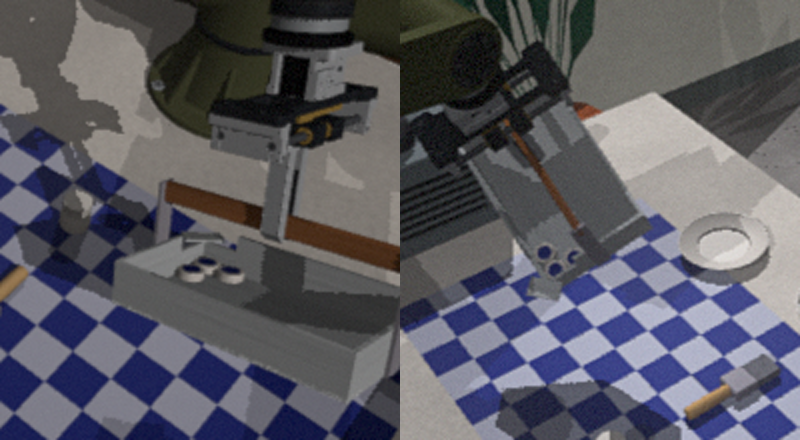

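All three discs are at the lip corner, at (544,252), (550,268) and (573,257) in the right half. I'll check that they have settled and measure them in the carrier frame.

Call:
send_rows(plan=[[0,[0,0,0],[0,0,0]],[0,[0,0,0],[0,0,0]],[0,[0,0,0],[0,0,0]],[0,[0,0,0],[0,0,0]],[0,[0,0,0],[0,0,0]]])

```text
time_s: 18.95
tcp_pos: [486.7, 265.9, 287.3]
tool_rot: [[0.367, 0.929, -0.048], [0.33, -0.178, -0.927], [-0.87, 0.324, -0.372]]
wrist_force: [0.1, 0.7, -3.8]
grip_width: 0.101
```

```bash
python3 look.py t4
python3 - <<'E'
import cv2,numpy as np
from h import *
o=[]
for n,x,y in(("scene",345,185),("side",105,90)):
    im=arm.grab_frame(n)[:,:,::-1];o.append(cv2.resize(im[y:y+80,x:x+80],None,fx=5,fy=5,interpolation=cv2.INTER_CUBIC))
cv2.imwrite("pics/t5.png",np.hstack(o))
E
```

```text
18.95 [486.66302561 265.94499199 287.26710673] [ 0.06365311  0.69821802 -3.82393801] [-0.46654402  0.59102396  0.00667024] [ 0.34201376 -0.01909535  1.77513446  0.23845519  0.91649442  0.36294205] 0.1006710720356446
tilt 29.54995555333758 lean [-0.36690327 -0.32956137  0.86992603] slope tool y, z 18.926337784051213 21.809157266327944
```

View pics/t5.png

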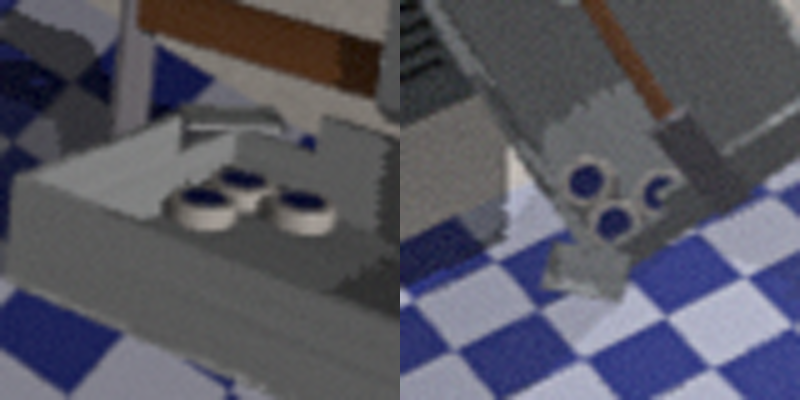

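View pics/t4w.png

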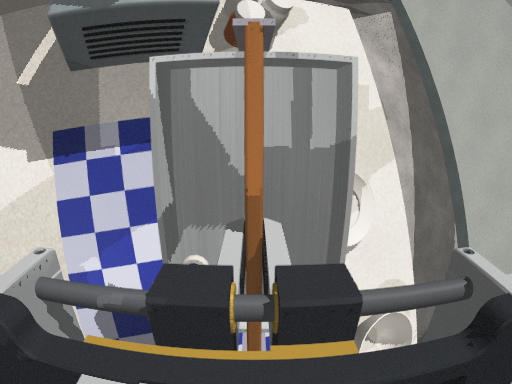

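Run:
```python
from h import *
np.set_printoptions(precision=1,suppress=True)
s=arm.get_state();R=s["tool_rot"];C=np.c_[R[:,1],-R[:,2],-R[:,0]]
O=s["tcp_pos"]-C[:,2]*88.5
for n,ps in(("side",[(142.2,126.4),(147.6,134.4),(157.4,128.4)]),("scene",[(386.2,224.8),(394,221.2),(406,225.2)])):
  for p in ps:
    o,d=ray(n,p);P0=O+C[:,2]*14;t=(P0-o)@C[:,2]/(d@C[:,2]);L=C.T@(o+d*t-O)
    print(n,p,L,np.hypot(L[0]+75,L[1]+120))
print("corner world",O+C@[-75,-120,4])
```

```text
side (142.2, 126.4) [-60.7 -80.4  14. ] 42.10139470286078
side (147.6, 134.4) [ -59.9 -108.7   14. ] 18.838638642223387
side (157.4, 128.4) [ -29.3 -109.6   14. ] 46.84370550765335
scene (386.2, 224.8) [-23.3 -99.5  14. ] 55.60896116009066
scene (394, 221.2) [-53.4 -99.9  14. ] 29.460122407498474
scene (406, 225.2) [-54.4 -70.5  14. ] 53.59030392594545
corner world [442.2 195.9 144.8]
```

The discs lie as tightly as they can: one in the corner and one against it along each wall. They haven't moved since the last look, and the carrier's lip corner is about 140 mm above the table. I'll hand in.

```bash
python3 -c "
from rig import arm
import numpy as np
s=arm.get_state();print(s['time_s'],abs(s['joint_vel']).max(),s['grip_width'])
print(arm.sign_off())"
```

```text
19.2 0.002751548928362702 0.10010863714670154
the job is handed in; nothing more can be done
None
```

The job is handed in at 19.2 s. Both keys were pressed in order, and the carrier is held up and tilted with all three discs in the lip corner.

- **Keys:** I pressed the big key first, then the small end key, each down to its stop at a TCP reading of about 51 mm (20–28 N and 12 N or more). The forces while letting each key up fit a full 6 mm stroke. I left the middle key alone.
- **Carrier:** I gripped the strap with 60 N, which closed to about 10 mm as expected. I raised the carrier about 200 mm and tipped it slowly to 29.6° towards the lip corner, with no slip in the grip.
- **Last checks:** The three discs were at rest, one in the corner and one against it along each wall, with centres about 19, 42 and 47 mm from the corner point in the side view. The arm was still, and the lip corner was about 140 mm up. The brush, plate and jar had not visibly moved in the last views. I did not check the other bystanders in a final full picture.

**Disagreements:**
- TCP heights at the keys read about 4 mm higher than the stated key heights.
- The scene camera put the discs about 10 mm further from the corner than the side camera did, with the same arrangement.

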